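# Put the stray drift punch back in its sprung-lid case

### The arm

A 6-joint arm with a two-finger parallel gripper is mounted at the origin on the work surface. World frame = base frame: x ahead of the robot, y to its left, z up, the work surface at z = 0. Lengths are in m, angles in rad, forces in N, time in s.
With the tool pointing down it reaches from about 0.25 to 0.775 m from the base axis. Payload 4 kg.
Tool frame: the origin (TCP) lies at the centre of the arm's flange, where the gripper is bolted on; the fingertips stand 199 mm ahead of it and the grasp point (between the pads) lies 180 mm ahead of it (robot.tcp_to_tips is the distance from the TCP to the fingertips, in m); z points along the fingers, y is the line along which they close (so a half turn about z gives the same grasp; the last joint's range is limited). The gripper opens to 94 mm and grips with 3 to 60 N. Pads are 16 mm wide; open, the fingers measure 119 mm over their backs; the gripper's body (75 mm by 177 mm) begins 78 mm behind the grasp point.
Start: joints at [-1.214, 0.087, 1.371, -0, 1.684, -0.103], TCP at [0.244, -0.493, 0.405] pointing down, gripper open.
Joint ranges: [-3.1, 3.1], [-0.76, 2.03], [0.27, 2.55], [-1.08, 4.22], [0.17, 2.65], [-2.57, 2.57]. Speed limits (rad/s): [2.79, 2.79, 3.14, 3.14, 3.14, 3.14].

### API

Orientations are given as [roll, pitch, yaw] about the fixed x, y, z axes, in that order (R = Rz(yaw) Ry(pitch) Rx(roll)).
In Python, from bench import telemetry, snapshot, ticket, robot gives the robot as it stands.
- The arm moves only by the tool apply_moves, never from a script. Its argument "moves" is a list that holds one entry, the list of rows, each a list of 5 numbers: the shift along the tool's x, y, z in units of 50 mm (1.0 is 50 mm), then the turn about the tool's z in units of 10 degrees (1.0 is 10 degrees), then the closure, from 0 (fully open) to 1 (shut). A call has 1 to 10 rows; each row is the pose to reach, as a shift and turn from the pose commanded when the call began, along the tool's axes at that moment; what a row does not reach only later rows make up. A row lasts 1/8 s, in which the tool goes at most 62.5 mm and 10.7 degrees, less where a joint would pass 70% of its speed; a pose out of reach is approached as far as the arm can. A call with a gripper value outside its range is refused whole. The fingers move at their own pace and stop on an object; the grip force is fixed at half the most. Time passes only in rows, so rows that repeat a pose let the fingers close. It gives the time, the measured TCP pose, the force, the opening and the grip force at its end, in the units of the state.
- telemetry.get_obs(): the state, without advancing time (a new reading comes with each control period).
- snapshot(name): name is "scene" or "top" or "wrist"; returns a dict with "image" (420x560x3 uint8, red, green, blue), "fovy" (degrees; the focal length in pixels is half the picture's height over the tangent of half this angle, whatever the lens; pixels are square), "cx", "cy" (the principal point, pixels), "D" ([k1, k2, p1, p2, k3] as OpenCV has them; the pictures are not rectified), "R" (3x3) and "t" (3): a world point X has camera coordinates R X + t. Camera axes: x right, y down, z forward; pixel columns grow to the right and rows downward; lengths in m; the calibration is good to about 2 mm. A picture is of the moment at which its call begins. There is no depth.
- ticket.close_job(): hands the job in; it is judged then, once.
The state is a dict: "time": time; "joint_positions": joint angles; "qvel": joint speeds; "joint_torque": joint torques, N m; "tool_pos": TCP position; "ee_rot": TCP orientation; "wrist_force": force on the tool from outside, world axes, zero at the start; "wrist_torque": the same for the moment, N m; "width": finger opening in m; "finger_force": force on a finger pad.
Only numpy, scipy, OpenCV 4.12 (cv2) and the standard library are available. Lean on these libraries where they do the work, as an engineer would, in place of code of your own. Each camera call takes 0.05 s, during which the arm holds its last target. There are 200 camera calls.

### The job

A drift punch has been left standing in the steel bench block: put it back in its green punch case. Press the case's red thumb button so that the sprung lid pops open, lower the punch (do not drop it) fully home, point down, into the one empty hole, then swing the lid over and press its front edge down until the catch snaps and the lid stays shut by itself. Do the pressing gently and by feel, because the latch sits a little higher or lower than it looks and more than 25 N anywhere on the case would break it, and leave the other punches and everything else on the bench where they are.

Things in the scene. Friction and masses are not known exactly. Their poses are not given: they have to be found in the camera images.
- case: Green steel punch case fixed to the bench, 120 deep (x) x 170 wide (y) x 88 mm high when shut. Origin under its middle at bench height; z up, +x from front (latch) to back (hinge). Its block, top 46 mm up, has round upright holes at (x, y) = (-26 or 18, -50, 0 or 50) mm, 13.6 mm wide, 38 mm deep (floor 8 mm up), chamfered 1.5 mm. More than 25 N on case, lid or latch breaks it
- button (a point): Nominal middle of the top of the red thumb button, 42 mm above the bench, 95 mm in front of the case's middle; axes as the case. A pad 32 (x) x 34 mm (y), the front arm of a rocker; its hook is 19 mm behind this point and 20 mm higher. The latch unit (button, hook, lid bumpers) is screwed on through slots: the true height is up to 6 mm above or below this point and is not measured
- latch (a joint): Angle of the button's rocker (rad): 0 at rest (hook in), 0.12 when the lid is freed, 0.15 at its stop. Pressed straight down at the button's middle it starts to move at about 2 N, frees the lid after 4 mm (at 4 N, up to 10 N with the rub of the finger) and meets a solid stop after 5 mm: press at 10 mm/s or less and stop on force
- lid_hinge (a point): Middle of the lid's hinge line at the back of the case, 48 mm above the bench, 60 mm behind the case's middle; axes as the case, hinge along y. The lid is 172 mm wide and reaches 122 mm in front of this line when shut (its 44 mm wide lip, in the middle, 127 mm); its flat outer face lies 40 mm above the line when shut, 40 mm behind it and upright when open
- lid (a joint): Angle of the lid (rad): between -0.05 and 0.05 when latched shut, 1.66 fully open, just past upright. Its spring throws it open once freed and pushes it open at every angle (1 to 3 N at the front edge). To shut it, push its outer face from behind, over and down
- lid_lip (a point): Middle of the lid's front edge, on its outer face (120 mm from the hinge line); it moves with the lid. Near shut, the lip meets the sprung hook with 8 mm still to go and needs about 8 N here to snap past it; 1 mm below its latched height the lid meets solid bumpers. Let go before the snap, it springs open again
- punch_mid (a point): Middle of the stray drift punch, half-way up, z towards its head: plain round steel, 12 mm diameter, 68 mm long, about 55 g, its lowest 10 mm tapered to 8 mm. It stands upright, point down, in a hole of the bench block, its middle 42 mm and its head 76 mm above the bench
- bench_block: Square steel block 70 x 70 mm, 38 mm high, fixed to the bench, origin under its middle; its middle hole, 13.6 mm wide and 30 mm deep (floor 8 mm up), holds the stray punch
- empty_hole (a point): Middle of the mouth of the empty hole (front row, middle), 46 mm above the bench; 38 mm deep, 13.6 mm wide; axes as the case. A punch fully home has its middle 4 mm below this point and stands 30 mm proud of the block
- stored1_mid (a point): Middle of a bystander punch, like the stray one, stored in its own hole of the case at (-26, -50) mm; stands 30 mm proud of the block, under the lid
- stored2_mid (a point): Middle of a bystander punch, like the stray one, stored in its own hole of the case at (-26, 50) mm; stands 30 mm proud of the block, under the lid
- stored3_mid (a point): Middle of a bystander punch, like the stray one, stored in its own hole of the case at (18, -50) mm; stands 30 mm proud of the block, under the lid
- stored4_mid (a point): Middle of a bystander punch, like the stray one, stored in its own hole of the case at (18, 0) mm; stands 30 mm proud of the block, under the lid
- stored5_mid (a point): Middle of a bystander punch, like the stray one, stored in its own hole of the case at (18, 50) mm; stands 30 mm proud of the block, under the lid
- hammer: Bystander: hammer, 260 mm long, lying on the bench; origin under its middle
- oil_jar: Bystander: amber oil jar with a steel cap, 52 mm diameter, 75 mm high; origin under its middle
- bench_brush: Bystander: bench brush, 200 mm long, lying; origin under its middle
- pin_dish: Bystander: round steel dish, 90 mm diameter, 28 mm high; origin under its middle
- brass_blank: Bystander: brass blank 60 x 40 x 12 mm lying flat; origin under its middle

How it is judged:
On the way, in this order (a step that is already met when the one before it is completed fails the run):
1. the lid has sprung open after the button was pressed (value of joint lid above 1.2 rad), for 0.1 s.
2. the punch stands fully home in the empty hole, with the lid open (value of joint lid above 1 rad and horizontal distance between punch_mid and empty_hole below 0.004 m and z of punch_mid in the frame of empty_hole below -0.002 m and angle between punch_mid's own z axis and vertical below 0.1 rad), for 0.2 s.
At the end, for the whole second after the job is handed in: The stray punch stands in the case's empty hole, its middle within 4 mm of the hole's axis, within 2 mm of the floor and within 0.1 rad of upright; the lid is shut (joint below 0.065 rad), hooked by the latch (joint below 0.04 rad) and still, with the robot off everything (horizontal distance between punch_mid and empty_hole below 0.004 m and z of punch_mid in the frame of empty_hole below -0.002 m and angle between punch_mid's own z axis and vertical below 0.1 rad and value of joint lid below 0.065 rad and value of joint latch below 0.04 rad and velocity of joint lid between -0.05 and 0.05 rad/s); the robot touches nothing.
It fails at once if the case, its lid or its latch is pushed with more than 25 N (contact force between any of the fingers, the arm, punch and case above 25 N).
It fails at once if the punch is dropped into the case (falls free at more than 0.6 m/s) (linear speed of punch above 0.6 m/s and contact force between the fingers and punch below 0.05 N and horizontal distance between punch_mid and empty_hole below 0.06 m).
It fails at once if another punch is shifted by more than 15 mm (distance of any of stored1_mid, stored2_mid, stored3_mid, stored4_mid, stored5_mid from where it was at the start of the episode above 0.015 m).
It fails at once if another thing on the bench is moved by more than 30 mm (distance of any of hammer, oil_jar, bench_brush, pin_dish, brass_blank from where it was at the start of the episode above 0.03 m).
It also fails if it takes over 67 s, if anything falls off the work surface, if the arm or the gripper's body presses on something with over 40 N, if the wrist force passes 120 N, or if a joint passes its speed limit or range.

## Working session

There is one attempt and no reset: what is moved stays moved. The work goes in short steps, Python scripts to look and compute and a tool call to move; the robot and the scene stay as the last step left them, time stands still between calls to the robot, and variables do not carry over. Pictures are saved under pics/ and viewed, at most 10 in all, crops included, and the job is handed in when it is done.

Besides the shell and the picture viewer there is one more tool, called after "Request:" as name([rows], argument=value, ...), one row to a line, values as JSON. apply_moves: Moves the arm, as the interface text tells. Its arguments: {"type":"object","properties":{"moves":{"type":"array","items":{"type":"array","items":{"type":"array","items":{"type":"number"}}}}},"required":["moves"]}

```bash
mkdir -p pics; cat > h.py <<'E'
import numpy as np, cv2, pickle, sys
from bench import telemetry, snapshot, ticket, robot
def grab(n,out):
    s=snapshot(n); pickle.dump(s,open(f'pics/{out}.pkl','wb')); cv2.imwrite(f'pics/{out}.png',s['image'][:,:,::-1]); return s
def K(s):
    f=s['image'].shape[0]/2/np.tan(np.radians(s['fovy'])/2); return np.array([[f,0,s['cx']],[0,f,s['cy']],[0,0,1.]])
def world(s,uv,z):
    uv=np.array(uv,float).reshape(-1,1,2)
    n=cv2.undistortPoints(uv,K(s),np.array(s['D'],float)).reshape(-1,2)
    R=np.array(s['R']);t=np.array(s['t']);c=-R.T@t
    d=np.c_[n,np.ones(len(n))]@R
    return c+d*((np.broadcast_to(z,len(n))-c[2])/d[:,2])[:,None]
def proj(s,X):
    return cv2.projectPoints(np.array(X,float).reshape(-1,1,3),cv2.Rodrigues(np.array(s['R']))[0],np.array(s['t'],float),K(s),np.array(s['D'],float))[0].reshape(-1,2)
def load(o): return pickle.load(open(f'pics/{o}.pkl','rb'))
E
python3 - <<'E'
from h import *
for n in('scene','top'):
    s=grab(n,n+'0'); R=np.array(s['R']);print(n,s['fovy'],-R.T@s['t'])
a=load('scene0')['image'];b=load('top0')['image']
o=telemetry.get_obs();print(o)
E
```

```text
scene 55.36253339843473 [ 1.04739311 -0.77455549  0.87685587]
top 51.90882039271893 [ 0.30111676 -0.01060505  1.43685387]
{'time': 0.1, 'joint_positions': array([-1.21410696e+00,  8.79322735e-02,  1.37207924e+00, -8.16807511e-06,
        1.68360495e+00, -1.03150855e-01]), 'qvel': array([ 0.00019527, -0.00063637, -0.0037098 ,  0.0005384 , -0.00100753,
        0.0016239 ]), 'joint_torque': array([ 1.22590802e-03, -3.41249871e+01, -3.03302372e+01,  7.20208464e-02,
        3.03643662e-02, -9.72956082e-05]), 'tool_pos': array([ 0.24403219, -0.49280181,  0.40360496]), 'ee_rot': array([-3.13957877e+00, -2.00311958e-04,  4.59839110e-01]), 'wrist_force': array([ 0.50078372,  0.45251508, -0.04831356]), 'wrist_torque': array([0.03950564, 0.02548359, 0.06046246]), 'finger_force': 0.0, 'width': 0.09385705057714915}
```

View pics/top0.png

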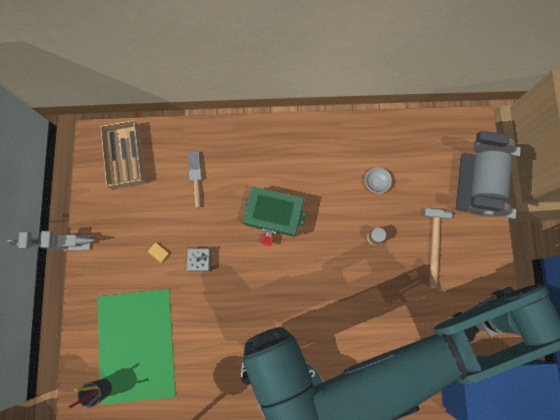

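View pics/scene0.png

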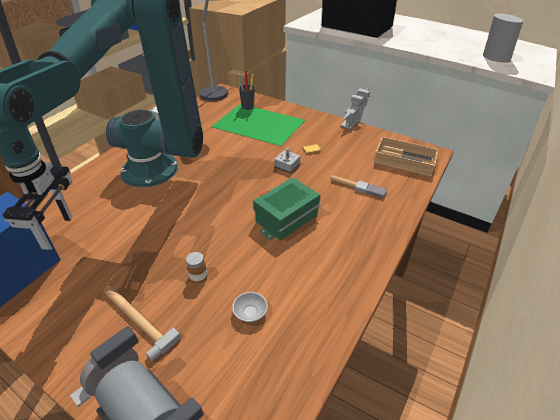

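The top view shows the case at about (274,212), its button at about (267,239) and the bench block at about (199,260). The scene view shows the case at about (287,208) and the punch at about (288,155). I'll enlarge both.

```bash
python3 - <<'E'
from h import *
b=load('top0');a=load('scene0')
c1=cv2.resize(b['image'][170:280,175:315],None,fx=5.7,fy=5.4,interpolation=cv2.INTER_CUBIC)[:,:,::-1]
cv2.imwrite('pics/ct.png',cv2.resize(b['image'][170:280,175:315],(784,616-16),interpolation=cv2.INTER_CUBIC)[:,:,::-1])
cv2.imwrite('pics/cs.png',cv2.resize(a['image'][140:250,230:340],(600,600),interpolation=cv2.INTER_CUBIC)[:,:,::-1])
print(world(b,[(274,212),(267,239),(199,260),(378,236),(378,180),(197,180),(159,252)],[.088,.042,.076,.075,.03,.02,.012]))
print(world(b,[(300,236)],[.0]),world(b,[(200,236)],[.0]))
E
```

```text
[[ 0.56681733  0.03553906  0.088     ]
 [ 0.48698441  0.06201177  0.042     ]
 [ 0.4219359   0.27671827  0.076     ]
 [ 0.48157804 -0.29216568  0.075     ]
 [ 0.67703564 -0.31478775  0.03      ]
 [ 0.69967314  0.29825808  0.02      ]
 [ 0.45789184  0.42454959  0.012     ]]
[[ 0.49941718 -0.04677437  0.        ]] [[0.50940484 0.29016293 0.        ]]
```

View pics/ct.png

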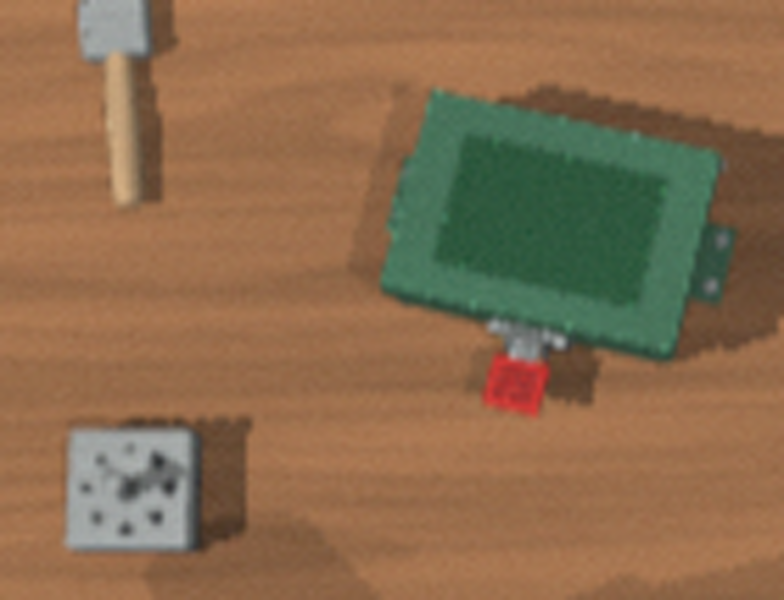

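View pics/cs.png

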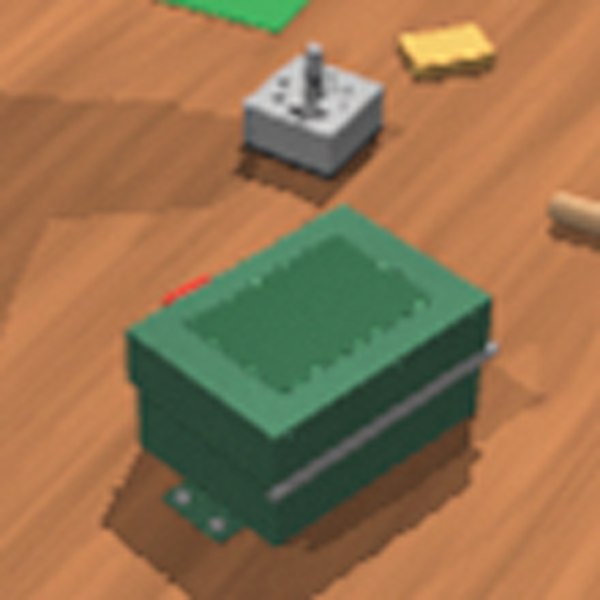

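```bash
cat > fit.py <<'E'
from h import *
from scipy.optimize import least_squares
T=load('top0');S=load('scene0')
ct=lambda p:np.array(p,float)/[5.6,600/110]+[175,170]-.5+.5/5.5
cs=lambda p:np.array(p,float)/(600/110)+[230,140]-.5+.5/5.5
L=np.array([[.06,.086,.088],[.06,-.086,.088],[-.062,-.086,.088],[-.062,.086,.088]])
tl=ct([(432,90),(722,155),(669,353),(383,289)]);sl=cs([(490,297),(275,437),(128,330),(343,205)])
def W(p,P):
    c,s=np.cos(p[2]),np.sin(p[2]);return np.c_[p[0]+c*P[:,0]-s*P[:,1],p[1]+s*P[:,0]+c*P[:,1],P[:,2]]
def f(p): return np.r_[proj(T,W(p,L))-tl,proj(S,W(p,L))-sl].ravel()
r=least_squares(f,[.56,.035,-.2]);print('case',r.x,np.degrees(r.x[2]),r.fun.round(1))
print('btn',W(r.x,np.array([[-.095,0,.042],[-.026,0,.046]])), 'btn pix pred',(proj(T,W(r.x,np.array([[-.095,0,.042]])))-[175,170])*5.5)
print('indiv',[least_squares(g,[.56,.035,-.2]).x for g in (lambda p:(proj(T,W(p,L))-tl).ravel(),lambda p:(proj(S,W(p,L))-sl).ravel())])
B=np.array([[.035,.035,.038],[.035,-.035,.038],[-.035,-.035,.038],[-.035,.035,.038]])
tb=ct([(68,428),(193,428),(192,548),(66,548)]);sh=cs([(314,47)])
sb=cs([(384,92),(322,135),(244,103),(310,62)])
g=lambda p:np.r_[proj(T,W(p,B))-tb,proj(S,W(p,B))-sb].ravel()
r2=least_squares(g,[.42,.27,0]);print('block',r2.x,r2.fun.round(1))
print('head',world(S,sh,.076))
E
python3 fit.py
```

```text
case [ 0.57504797  0.03882745 -0.26091751] -14.949472230018545 [-0.3 -0.3 -0.1 -0.4  0.7  0.1 -0.9 -0.5  0.5 -0.1 -0.4  0.4 -1.  -0.
 -0.3 -0.5]
btn [[0.48326337 0.06333432 0.042     ]
 [0.54992798 0.04553459 0.046     ]] btn pix pred [[503.89580505 385.80668097]]
indiv [array([ 0.57417526,  0.03832497, -0.26216685]), array([ 0.57581027,  0.03928801, -0.2596616 ])]
block [ 0.42926223  0.28883328 -0.05588896] [ 1.1 -0.3  0.1  0.3 -1.1 -0.1 -0.  -0.7  0.2 -0.5  1.1  0.5 -0.4  0.
 -1.8 -1. ]
head [[0.42769782 0.29049663 0.076     ]]
```

The fit puts the case at (0.575, 0.039) with a yaw of -15°, and the block at about (0.428, 0.29). Next I'll compute the move to above the button.

```bash
cat >> h.py <<'E'
CASE=[0.5750,0.0388,-0.261]
def cw(x,y): 
    c,s=np.cos(CASE[2]),np.sin(CASE[2]); return np.array([CASE[0]+c*x-s*y,CASE[1]+s*x+c*y])
def mv(xy,ztip,psi,p0=None,yaw0=None):
    o=telemetry.get_obs(); p=np.array(o['tool_pos']) if p0 is None else np.array(p0)
    y0=o['ee_rot'][2] if yaw0 is None else yaw0
    d=np.array([*xy,ztip+.199])-p; c,s=np.cos(y0),np.sin(y0)
    t=-(psi-y0); t=(t+np.pi)%(2*np.pi)-np.pi
    print('row',np.round([ (c*d[0]+s*d[1])/.05,(s*d[0]-c*d[1])/.05,-d[2]/.05,np.degrees(t)/10],3),'dist',np.linalg.norm(d))
def st():
    o=telemetry.get_obs(); print(round(o['time'],2),np.round(o['tool_pos'],4),np.round(o['ee_rot'],4),'tip',round(o['tool_pos'][2]-.199,4),'F',np.round(o['wrist_force'],2),'j6',np.round(o['joint_positions'][5],2),o['width'],o['finger_force'])
E
python3 - <<'E'
from h import *
print(cw(-99,0)if 0 else cw(-.099,0)); mv(cw(-.099,0),.075,CASE[2])
E
```

```text
[0.47935289 0.06434663]
row [ 9.163 -7.897  2.592  4.13 ] dist 0.6185367195773603
```

Request:
apply_moves([
  [[2.3, -2.0, 0.5, 1.0, 1], [4.6, -4.0, 1.0, 2.0, 1], [6.9, -5.9, 1.0, 3.0, 1], [9.16, -7.9, 1.0, 4.13, 1], [9.16, -7.9, 1.0, 4.13, 1], [9.16, -7.9, 1.0, 4.13, 1], [9.16, -7.9, 1.0, 4.13, 1], [9.16, -7.9, 1.0, 4.13, 1], [9.16, -7.9, 1.0, 4.13, 1], [9.16, -7.9, 1.0, 4.13, 1]],
])

```text
time: 1.35
tool_pos: [0.4794, 0.0666, 0.3542]
ee_rot: [3.141, 0.0, -0.26]
wrist_force: [0.1, -1.0, 0.8]
width: 0.0007
finger_force: 0.0
```

```bash
python3 - <<'E'
from h import *
st(); mv(cw(-.099,0),.054,CASE[2]); s=grab('wrist','w1'); print(proj(s,[[*cw(-.095,0),.042],[*cw(-.095,0),.036],[*cw(-.062,.086),.088],[*cw(-.062,-.086),.088]]))
E
```

```text
1.35 [0.4794 0.0666 0.3542] [ 3.1413e+00  2.0000e-04 -2.6010e-01] tip 0.1552 F [ 0.07 -0.99  0.85] j6 1.85 0.0006889810996210749 0.0
row [0.01  0.044 2.023 0.005] dist 0.10119671360371603
[[279.71323849 194.73556086]
 [279.65874794 192.87225811]
 [150.98987572 164.21727387]
 [409.47779881 164.45993179]]
```

View pics/w1.png

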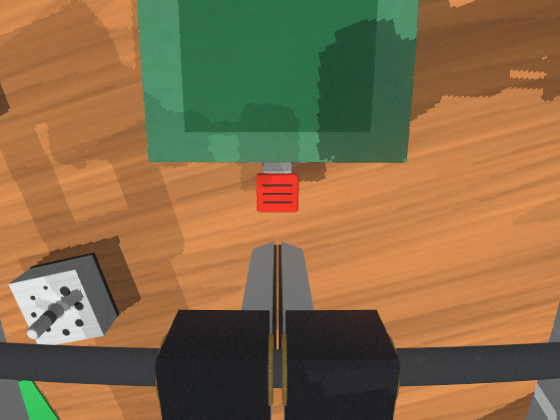

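The wrist view shows the lid's front corners at (149,161) and (407,162), and the button centred at (277,193). All are within about 1.5 mm of prediction. I'll descend to just above the button.

Request:
apply_moves([
  [[0, 0, 0.7, 0, 1], [0, 0, 1.4, 0, 1], [0, 0, 1.8, 0, 1], [0, 0, 2.0, 0, 1], [0, 0, 2.05, 0, 1], [0, 0, 2.05, 0, 1], [0, 0, 2.05, 0, 1]],
])

```text
time: 2.28
tool_pos: [0.4796, 0.0643, 0.2533]
ee_rot: [-3.141, -0.002, -0.261]
wrist_force: [-0.0, -0.7, 0.1]
width: 0.0009
finger_force: 0.0
```

Request:
apply_moves([
  [[0, 0, 0.025, 0, 1], [0, 0, 0.05, 0, 1], [0, 0, 0.075, 0, 1], [0, 0, 0.075, 0, 1]],
])

```text
time: 2.78
tool_pos: [0.4792, 0.0643, 0.2482]
ee_rot: [3.141, 0.0, -0.261]
wrist_force: [-0.4, 0.2, -0.3]
width: 0.0008
finger_force: 0.0
```

Request:
apply_moves([
  [[0, 0, 0.02, 0, 1], [0, 0, 0.04, 0, 1], [0, 0, 0.05, 0, 1], [0, 0, 0.05, 0, 1]],
])

```text
time: 3.28
tool_pos: [0.4792, 0.0643, 0.2459]
ee_rot: [3.142, 0.0, -0.261]
wrist_force: [-0.4, 1.2, 1.0]
width: 0.0008
finger_force: 0.0
```

Request:
apply_moves([
  [[0, 0, 0.02, 0, 1], [0, 0, 0.04, 0, 1], [0, 0, 0.04, 0, 1]],
])

```text
time: 3.65
tool_pos: [0.4792, 0.0643, 0.2438]
ee_rot: [3.141, 0.0, -0.261]
wrist_force: [0.2, 0.3, -0.2]
width: 0.0007
finger_force: 0.0
```

Request:
apply_moves([
  [[0, 0, 0.02, 0, 1], [0, 0, 0.04, 0, 1], [0, 0, 0.04, 0, 1]],
])

```text
time: 4.03
tool_pos: [0.4792, 0.0643, 0.2418]
ee_rot: [3.141, 0.0, -0.261]
wrist_force: [0.0, -0.5, 0.4]
width: 0.0001
finger_force: 0.0
```

Request:
apply_moves([
  [[0, 0, 0.02, 0, 1], [0, 0, 0.04, 0, 1], [0, 0, 0.04, 0, 1]],
])

```text
time: 4.4
tool_pos: [0.4789, 0.0644, 0.24]
ee_rot: [3.141, 0.001, -0.261]
wrist_force: [-2.5, 1.5, 3.4]
width: 0.0003
finger_force: 2.0
```

Request:
apply_moves([
  [[0, 0, 0.02, 0, 1], [0, 0, 0.04, 0, 1], [0, 0, 0.04, 0, 1]],
])

```text
time: 4.78
tool_pos: [0.4793, 0.0644, 0.238]
ee_rot: [-3.142, -0.0, -0.261]
wrist_force: [-3.4, 1.1, 4.5]
width: 0.0007
finger_force: 2.6
```

Request:
apply_moves([
  [[0, 0, 0.015, 0, 1], [0, 0, 0.03, 0, 1], [0, 0, 0.03, 0, 1]],
])

```text
time: 5.15
tool_pos: [0.4791, 0.0644, 0.237]
ee_rot: [-3.142, 0.0, -0.261]
wrist_force: [-4.3, 1.2, 6.4]
width: 0.0005
finger_force: 3.9
```

```bash
python3 - <<'E'
from h import *
st(); s=grab('top','t1'); print(np.abs(s['image'].astype(int)-load('top0')['image'])[180:240,245:305].mean())
E
```

```text
5.15 [0.4791 0.0644 0.237 ] [-3.1416e+00  3.0000e-04 -2.6100e-01] tip 0.038 F [-4.34  1.18  6.41] j6 1.85 0.0005012169200018089 3.897043372853659
31.02462962962963
```

Request:
apply_moves([
  [[0, 0, 0.012, 0, 1], [0, 0, 0.024, 0, 1], [0, 0, 0.024, 0, 1]],
])

```text
time: 5.58
tool_pos: [0.4791, 0.0644, 0.2368]
ee_rot: [-3.142, 0.0, -0.261]
wrist_force: [-6.4, 0.7, 11.5]
width: 0.0005
finger_force: 6.3
```

Request:
apply_moves([
  [[0, 0, 0.012, 0, 1], [0, 0, 0.018, 0, 1], [0, 0, 0.018, 0, 1]],
])

```text
time: 5.95
tool_pos: [0.4792, 0.0644, 0.2366]
ee_rot: [-3.141, -0.0, -0.261]
wrist_force: [-8.7, 1.4, 15.2]
width: 0.0
finger_force: 8.2
```

```bash
python3 - <<'E'
from h import *
st(); a=grab('scene','s1')
cv2.imwrite('pics/s1c.png',cv2.resize(a['image'][100:260,180:380],(750,600))[:,:,::-1])
E
```

```text
5.95 [0.4792 0.0644 0.2366] [-3.1415 -0.     -0.2609] tip 0.0376 F [-8.71  1.44 15.25] j6 1.85 4.5106239333257204e-05 8.193393858382478
```

View pics/s1c.png

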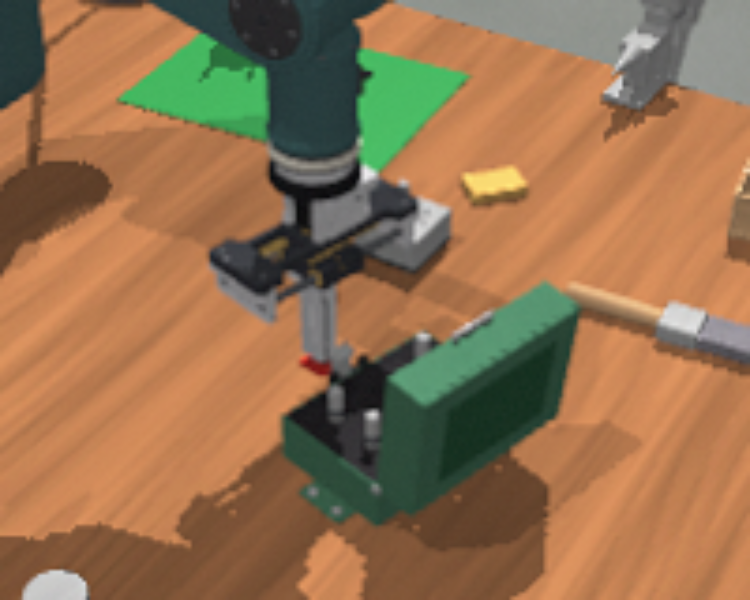

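The scene view shows the lid standing open at about (485,400), with the robot at the button at (317,362). I'll lift off and go over the block.

```bash
python3 - <<'E'
from h import *
mv([.4285,.2895],.17,CASE[2])
E
```

```text
row [-2.14  -4.088 -2.647  0.   ] dist 0.2659589011637632
```

Request:
apply_moves([
  [[0, 0, -0.4, 0, 1], [0, 0, -1.2, 0, 1], [-0.3, 0, -2.2, 0, 0.6]],
])

```text
time: 6.38
tool_pos: [0.4651, 0.0679, 0.3438]
ee_rot: [3.141, 0.001, -0.262]
wrist_force: [-0.5, -0.1, 0.0]
width: 0.0074
finger_force: 0.0
```

Request:
apply_moves([
  [[-0.6, -1.2, -0.45, 0, 0.3], [-1.1, -2.4, -0.45, 0, 0.3], [-1.6, -3.4, -0.45, 0, 0.3], [-1.84, -4.09, -0.45, 0, 0.3], [-1.84, -4.09, -0.45, 0, 0.3], [-1.84, -4.09, -0.45, 0, 0.3], [-1.84, -4.09, -0.45, 0, 0.3]],
])

```text
time: 7.25
tool_pos: [0.4291, 0.2884, 0.3666]
ee_rot: [3.141, -0.0, -0.263]
wrist_force: [-0.6, 0.5, 0.6]
width: 0.0659
finger_force: 0.0
```

```bash
python3 - <<'E'
from h import *
st(); s=grab('wrist','w2'); print(proj(s,[[.4285,.2895,.076]]))
E
```

```text
7.25 [0.4291 0.2884 0.3666] [ 3.1412e+00 -5.0000e-04 -2.6300e-01] tip 0.1676 F [-0.6   0.46  0.57] j6 2.32 0.065887388138134 0.0
[[275.6636641  209.21489256]]
```

View pics/w2.png

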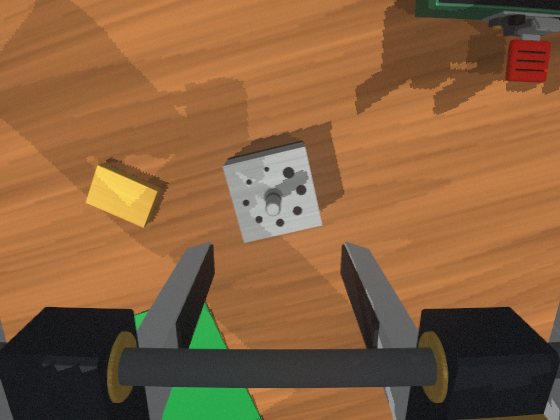

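The wrist view shows the punch head at (273,209), where (275.7,209.2) was predicted, so it is about 1 mm off. I'll grasp it.

```bash
python3 - <<'E'
from h import *
s=load('w2');q=world(s,[(273,209)],.076)[0];print(q); mv(q[:2],.051,CASE[2])
E
```

```text
[0.42918135 0.29138225 0.076     ]
row [-0.014 -0.059  2.335 -0.012] dist 0.11680188049042357
```

Request:
apply_moves([
  [[0, -0.03, 0.8, 0, 0.3], [0, -0.03, 1.6, 0, 0.3], [0, -0.03, 2.1, 0, 0.3], [0, -0.03, 2.33, 0, 0.3], [0, -0.03, 2.33, 0, 0.3], [0, -0.03, 2.33, 0, 1], [0, -0.03, 2.33, 0, 1], [0, -0.03, 2.33, 0, 1], [0, -0.03, 2.33, 0, 1], [0, -0.03, 2.33, 0, 1]],
])

```text
time: 8.55
tool_pos: [0.429, 0.291, 0.2504]
ee_rot: [-3.142, -0.0, -0.261]
wrist_force: [0.2, -0.8, 0.1]
width: 0.0195
finger_force: 0.0
```

Request:
apply_moves([
  [[0, 0, 0, 0, 1], [0, 0, 0, 0, 1], [0, 0, 0, 0, 1]],
])

```text
time: 8.93
tool_pos: [0.429, 0.2909, 0.2503]
ee_rot: [3.141, -0.0, -0.261]
wrist_force: [-0.3, 0.4, 1.0]
width: 0.0109
finger_force: 30.0
```

Request:
apply_moves([
  [[0, 0, -0.4, 0, 1], [0, 0, -1.0, 0, 1], [0, 0, -1.6, 0, 1], [0, 0, -2.0, 0, 1], [0, 0, -2.0, 0, 1]],
])

```text
time: 9.55
tool_pos: [0.4293, 0.2912, 0.3521]
ee_rot: [-3.139, -0.003, -0.261]
wrist_force: [0.2, -0.5, -1.5]
width: 0.0113
finger_force: 30.0
```

```bash
python3 - <<'E'
from h import *
st(); mv(cw(-.026,0),.151,CASE[2])
E
```

```text
9.55 [0.4293 0.2912 0.3521] [-3.1389e+00 -3.0000e-03 -2.6100e-01] tip 0.1531 F [ 0.19 -0.47 -1.46] j6 2.32 0.01129679668321827 29.983935890486464
row [3.597 4.125 0.042 0.   ] dist 0.2736543502041614
```

Request:
apply_moves([
  [[0.8, 0.9, 0, 0, 1], [1.6, 1.8, 0, 0, 1], [2.4, 2.7, 0, 0, 1], [3.1, 3.6, 0, 0, 1], [3.6, 4.12, 0, 0, 1], [3.6, 4.12, 0, 0, 1], [3.6, 4.12, 0, 0, 1], [3.6, 4.12, 0, 0, 1], [3.6, 4.12, 0, 0, 1]],
])

```text
time: 10.68
tool_pos: [0.5493, 0.0466, 0.3503]
ee_rot: [-3.142, -0.0, -0.259]
wrist_force: [-0.7, 0.7, -0.4]
width: 0.0114
finger_force: 30.0
```

```bash
python3 - <<'E'
from h import *
st(); s=grab('wrist','w3')
P=[[*cw(x,y),z] for x,y,z in [(-.026,0,.046),(-.026,.05,.076),(-.026,-.05,.076),(.018,-.05,.076),(.018,0,.076),(.018,.05,.076)]]
print(proj(s,P).round(1)); print('tip of punch',proj(s,[[*telemetry.get_obs()['tool_pos'][:2],telemetry.get_obs()['tool_pos'][2]-.199-.043]]))
cv2.imwrite('pics/w3c.png',cv2.resize(s['image'][80:350,100:460],(800,600))[:,:,::-1])
E
```

```text
10.68 [0.5493 0.0466 0.3503] [-3.1415 -0.     -0.2592] tip 0.1513 F [-0.73  0.69 -0.42] j6 1.81 0.011398128368132457 29.9839528411394
[[278.3 202. ]
 [207.8 213.4]
 [349.  213.6]
 [352.4 151.6]
 [278.6 151.3]
 [204.7 151.3]]
tip of punch [[277.32937245 230.12601858]]
```

View pics/w3c.png

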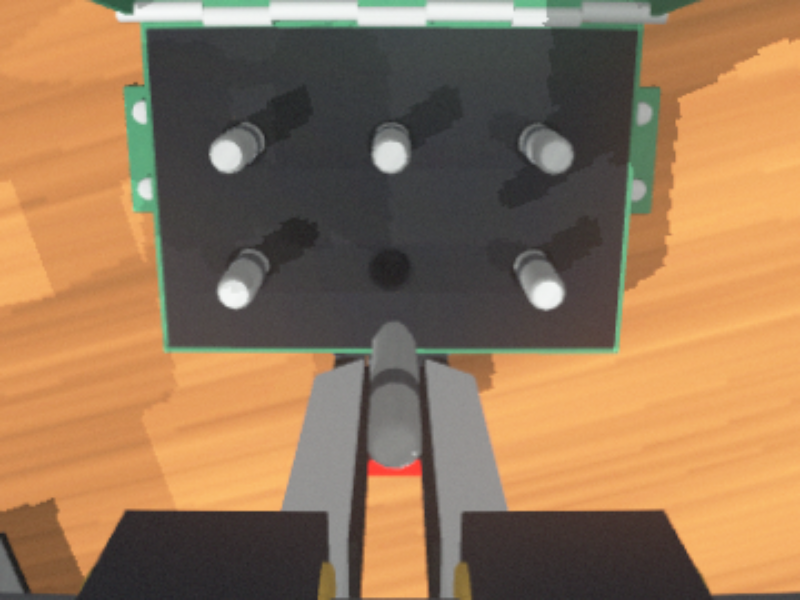

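The view shows the empty hole at full-image pixel (275.0,201), the heads about (-3,-2) px from prediction, and the held punch's tip at (277.3,230.5), as predicted. I'll refine the case pose from the heads and the hole.

```bash
python3 - <<'E'
from h import *
from scipy.optimize import least_squares
s=load('w3')
P=np.array([(-.026,0,.046),(-.026,.05,.076),(-.026,-.05,.076),(.018,-.05,.076),(.018,0,.076),(.018,.05,.076)])
uv=np.array([(389,269),(235,293),(546,292),(553,154),(390,153),(230,153)])*.45+[100,80]
def W(p):
    c,t=np.cos(p[2]),np.sin(p[2]);return np.c_[p[0]+c*P[:,0]-t*P[:,1],p[1]+t*P[:,0]+c*P[:,1],P[:,2]]
r=least_squares(lambda p:(proj(s,W(p))-uv).ravel(),CASE);print(r.x,r.fun.round(1))
h=world(s,uv[:1],.046)[0];print('hole',h,W(r.x)[0])
open('h.py','a').write(f'CASE[:]={list(r.x)}\n')
mv(W(r.x)[0,:2],.151,r.x[2]); mv(W(r.x)[0,:2],.151,r.x[2],[.5493,.0456,.3503])
E
```

```text
[ 0.57684834  0.04027997 -0.26124069] [ 0.8 -0.8 -0.8 -0.4  0.7  0.3  0.8  0.2  0.3  0.4 -1.7  0.4]
hole [0.5512482  0.04773981 0.046     ] [0.55173052 0.04699523 0.046     ]
row [ 0.042 -0.023  0.008  0.01 ] dist 0.002408368885910538
row [ 0.04  -0.039  0.006  0.01 ] dist 0.0028185263860856214
```

Request:
apply_moves([
  [[0.04, -0.03, 0, 0, 1], [0.04, -0.03, 0.4, 0, 1], [0.04, -0.03, 0.8, 0, 1], [0.04, -0.03, 1.0, 0, 1], [0.04, -0.03, 1.0, 0, 1], [0.04, -0.03, 1.0, 0, 1], [0.04, -0.03, 1.0, 0, 1]],
])

```text
time: 11.6
tool_pos: [0.5524, 0.0464, 0.3014]
ee_rot: [-3.141, -0.002, -0.261]
wrist_force: [-0.1, 0.3, 0.2]
width: 0.0109
finger_force: 30.0
```

```bash
python3 - <<'E'
from h import *
st(); mv([.5515,.0474],.051,CASE[2]); s=grab('wrist','w4')
o=telemetry.get_obs()['tool_pos'];print('tip of punch',proj(s,[[*o[:2],o[2]-.242]]),'hole',proj(s,[[.5515,.0474,.046]]))
cv2.imwrite('pics/w4c.png',cv2.resize(s['image'][170:350,160:400],(800,600))[:,:,::-1])
E
```

```text
11.6 [0.5524 0.0464 0.3014] [-3.1412e+00 -2.0000e-03 -2.6100e-01] tip 0.1024 F [-0.11  0.32  0.24] j6 1.81 0.010932871591748347 29.983917563804425
row [-2.200e-02 -1.500e-02  1.029e+00  1.000e-03] dist 0.05144295204472552
tip of punch [[277.27646141 230.95535437]] hole [[276.15634954 225.51517537]]
```

View pics/w4c.png

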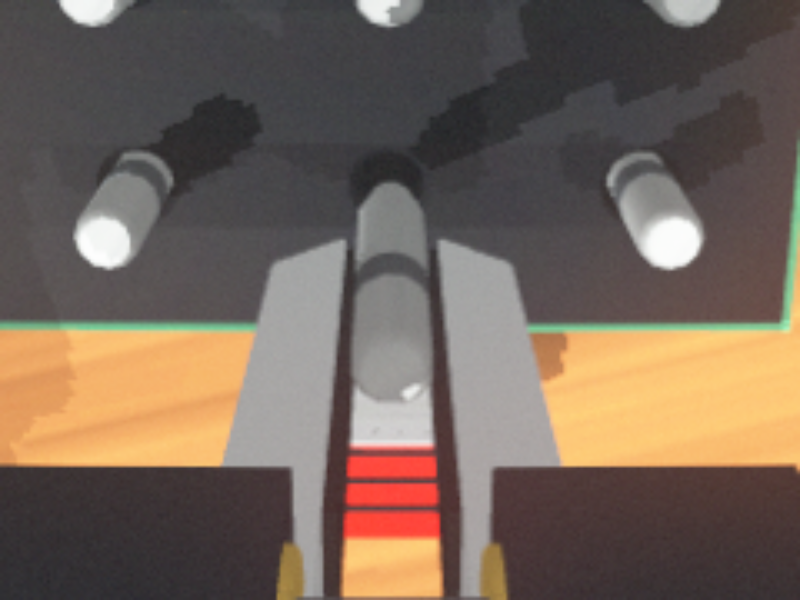

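The view shows the hole centre at full pixel (276.4,225.8) and the punch tip at about (277.7,231). That agrees with the model to under 0.5 mm, so I'll lower it.

Request:
apply_moves([
  [[-0.02, -0.015, 0, 0, 1], [-0.02, -0.015, 0.1, 0, 1], [-0.02, -0.015, 0.2, 0, 1], [-0.02, -0.015, 0.3, 0, 1], [-0.02, -0.015, 0.36, 0, 1], [-0.02, -0.015, 0.36, 0, 1]],
])

```text
time: 12.4
tool_pos: [0.5512, 0.0474, 0.2818]
ee_rot: [3.141, 0.001, -0.261]
wrist_force: [0.7, 0.4, -0.5]
width: 0.0113
finger_force: 30.0
```

Request:
apply_moves([
  [[0, 0, 0.05, 0, 1], [0, 0, 0.1, 0, 1], [0, 0, 0.1, 0, 1]],
])

```text
time: 12.78
tool_pos: [0.5512, 0.0474, 0.2771]
ee_rot: [3.141, 0.0, -0.261]
wrist_force: [0.6, -0.2, -0.4]
width: 0.0113
finger_force: 30.0
```

Request:
apply_moves([
  [[0, 0, 0.1, 0, 1], [0, 0, 0.2, 0, 1], [0, 0, 0.3, 0, 1], [0, 0, 0.4, 0, 1], [0, 0, 0.48, 0, 1], [0, 0, 0.48, 0, 1]],
])

```text
time: 13.52
tool_pos: [0.5512, 0.0474, 0.2528]
ee_rot: [3.141, 0.001, -0.261]
wrist_force: [0.6, 0.2, 0.1]
width: 0.0109
finger_force: 30.0
```

Request:
apply_moves([
  [[0, 0, 0.02, 0, 1], [0, 0, 0.04, 0, 1], [0, 0, 0.04, 0, 1]],
])

```text
time: 13.9
tool_pos: [0.5513, 0.0474, 0.2514]
ee_rot: [3.142, -0.0, -0.261]
wrist_force: [0.2, -0.6, -1.0]
width: 0.0113
finger_force: 30.0
```

Request:
apply_moves([
  [[0, 0, 0.012, 0, 1], [0, 0, 0.012, 0, 1], [0, 0, 0.012, 0, 0.75], [0, 0, 0.012, 0, 0.75], [0, 0, 0.012, 0, 0.75], [0, 0, 0.012, 0, 0.75]],
])

```text
time: 14.65
tool_pos: [0.5513, 0.0474, 0.2508]
ee_rot: [3.142, -0.0, -0.261]
wrist_force: [-0.4, 0.2, 0.5]
width: 0.0233
finger_force: 0.0
```

Request:
apply_moves([
  [[0, 0, -0.3, 0, 0.75], [0, 0, -0.9, 0, 0.75], [0, 0, -1.8, 0, 0.75], [0, 0, -2.6, 0, 0.75], [0, 0, -2.6, 0, 0.75], [0, 0, -2.6, 0, 0.75]],
])

```text
time: 15.4
tool_pos: [0.5511, 0.0474, 0.3804]
ee_rot: [3.141, 0.0, -0.261]
wrist_force: [0.3, 0.4, 0.3]
width: 0.0233
finger_force: 0.0
```

```bash
python3 - <<'E'
from h import *
st(); s=grab('wrist','w5')
print(proj(s,[[.5515,.0474,.076]]),proj(s,[[.5515,.0474,.080]]))
cv2.imwrite('pics/w5c.png',cv2.resize(s['image'][80:350,100:460],(800,600))[:,:,::-1])
cv2.imwrite('pics/x.png',0*s['image'])
E
```

```text
15.4 [0.5511 0.0474 0.3804] [ 3.1414e+00  4.0000e-04 -2.6100e-01] tip 0.1814 F [0.28 0.41 0.29] j6 1.82 0.023303083435574433 0.0
[[276.8815375  202.23280543]] [[276.88172602 203.64185987]]
```

View pics/w5c.png

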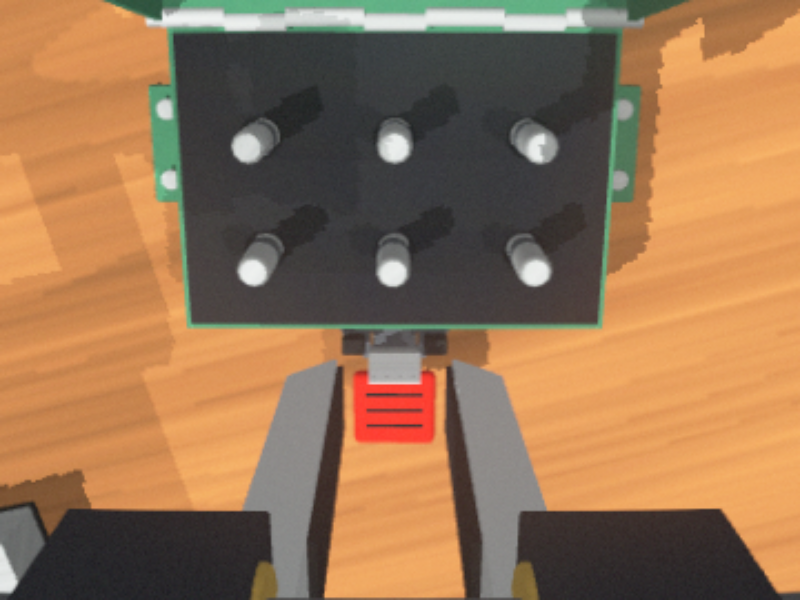

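All six heads line up, with the stray at crop (393,270) level with its row, so the punch is home. Next I'll shut the gripper and go over behind the lid.

```bash
python3 - <<'E'
from h import *
mv(cw(.132,0),.21,CASE[2]); print(cw(.132,0),np.linalg.norm(cw(.132,0)))
x0,z0=.132,.150
for th in np.r_[1.66,np.arange(1.6,.1,-.1)]:
    r=.112; x=.06-r*np.cos(th)+.04*np.sin(th)+.008; z=.048+r*np.sin(th)+.04*np.cos(th)
    print(round(th,2),round((x-x0)/.05,2),round(-(z-z0)/.05,2))
E
```

```text
row [ 3.177e+00  4.000e-03 -5.930e-01  1.000e-03] dist 0.16157847598511227
[0.70436962 0.0061871 ] 0.7043967942372718
1.66 -0.28 -0.12
1.6 -0.41 -0.18
1.5 -0.64 -0.25
1.4 -0.87 -0.3
1.3 -1.11 -0.33
1.2 -1.35 -0.34
1.1 -1.58 -0.32
1.0 -1.82 -0.28
0.9 -2.05 -0.21
0.8 -2.27 -0.12
0.7 -2.48 -0.01
0.6 -2.68 0.11
0.5 -2.86 0.26
0.4 -3.03 0.43
0.3 -3.18 0.61
0.2 -3.32 0.81
```

Request:
apply_moves([
  [[0, 0, -0.7, 0, 1], [0.8, 0, -0.7, 0, 1], [1.6, 0, -0.7, 0, 1], [2.4, 0, -0.7, 0, 1], [3.18, 0, -0.7, 0, 1], [3.18, 0, -0.7, 0, 1], [3.18, 0, -0.7, 0, 1], [3.18, 0, 0, 0, 1], [3.18, 0, 0.5, 0, 1], [3.18, 0, 0.5, 0, 1]],
])

```text
time: 16.7
tool_pos: [0.7034, 0.007, 0.3534]
ee_rot: [3.141, 0.005, -0.26]
wrist_force: [-0.1, -0.5, 0.7]
width: -0.0002
finger_force: 0.0
```

```bash
python3 - <<'E'
from h import *
st(); mv(cw(.132,0),.156,CASE[2])
E
```

```text
16.7 [0.7034 0.007  0.3534] [ 3.1405  0.0055 -0.2604] tip 0.1544 F [-0.07 -0.51  0.67] j6 1.76 -0.00016001001564328857 0.0
row [ 0.023  0.01  -0.032  0.005] dist 0.0020534463328327627
```

Request:
apply_moves([
  [[-0.15, 0, 0, 0, 1], [-0.28, 0, 0, 0, 1], [-0.41, 0, -0.06, 0, 1], [-0.64, 0, -0.13, 0, 1], [-0.87, 0, -0.18, 0, 1], [-1.11, 0, -0.21, 0, 1], [-1.35, 0, -0.22, 0, 1], [-1.58, 0, -0.2, 0, 1], [-1.82, 0, -0.16, 0, 1], [-1.82, 0, -0.16, 0, 1]],
])

```text
time: 17.95
tool_pos: [0.6161, 0.0302, 0.3632]
ee_rot: [3.141, 0.001, -0.261]
wrist_force: [1.1, 0.3, 2.2]
width: 0.0009
finger_force: 1.0
```

```bash
python3 - <<'E'
from h import *
st();a=grab('scene','s2')
cv2.imwrite('pics/s2c.png',cv2.resize(a['image'][100:260,180:380],(750,600))[:,:,::-1])
E
```

```text
17.95 [0.6161 0.0302 0.3632] [ 3.1413e+00  1.5000e-03 -2.6060e-01] tip 0.1642 F [1.1  0.27 2.24] j6 1.79 0.0008510068600253676 0.9683795634191483
```

View pics/s2c.png

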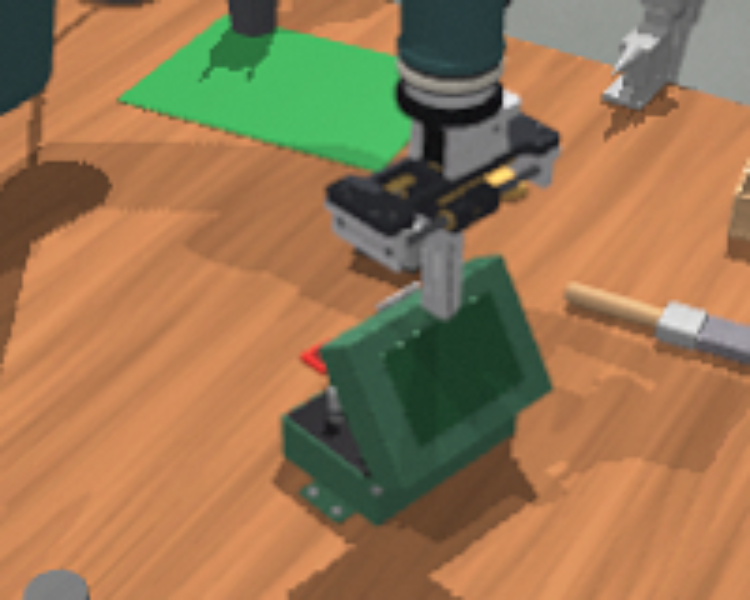

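The view shows the lid half closed and the fingertip on its outer face at (440,305), with a force of about 2 N. I'll continue over and down.

Request:
apply_moves([
  [[-0.23, 0, 0.07, 0, 1], [-0.45, 0, 0.16, 0, 1], [-0.66, 0, 0.27, 0, 1], [-0.86, 0, 0.39, 0, 1], [-1.04, 0, 0.54, 0, 1], [-1.21, 0, 0.71, 0, 1], [-1.36, 0, 0.89, 0, 1], [-1.5, 0, 1.05, 0, 1], [-1.5, 0, 1.09, 0, 1], [-1.5, 0, 1.09, 0, 1]],
])

```text
time: 19.25
tool_pos: [0.5443, 0.0492, 0.3091]
ee_rot: [3.141, 0.002, -0.261]
wrist_force: [-1.9, 0.6, 1.0]
width: 0.0002
finger_force: 1.2
```

```bash
python3 - <<'E'
from h import *
st(); o=telemetry.get_obs()['tool_pos'];c,s=np.cos(CASE[2]),np.sin(CASE[2]);d=o[:2]-np.array(CASE[:2]);print('case x',c*d[0]+s*d[1])
x0,z0=c*d[0]+s*d[1],o[2]-.199
for th in (.15,.12,.09,.06,.03,0):
    r=.112; x=.06-r*np.cos(th)+.04*np.sin(th)+.008; z=.048+r*np.sin(th)+.04*np.cos(th)
    print(th,round((x-x0)/.05,3),round(-(z-z0)/.05,3))
E
```

```text
19.25 [0.5443 0.0492 0.3091] [ 3.1411e+00  1.5000e-03 -2.6100e-01] tip 0.1101 F [-1.95  0.64  1.04] j6 1.82 0.00021418996219339868 1.1705039397929795
case x -0.03380171207534895
0.15 -0.059 0.115
0.12 -0.092 0.179
0.09 -0.123 0.243
0.06 -0.152 0.308
0.03 -0.179 0.374
0 -0.204 0.441
```

Request:
apply_moves([
  [[-0.03, 0, 0.06, 0, 1], [-0.06, 0, 0.12, 0, 1], [-0.08, 0, 0.15, 0, 1], [-0.09, 0, 0.18, 0, 1], [-0.09, 0, 0.18, 0, 1]],
])

```text
time: 19.88
tool_pos: [0.5401, 0.0504, 0.3]
ee_rot: [3.141, 0.0, -0.261]
wrist_force: [-1.0, -0.1, 2.3]
width: 0.0004
finger_force: 1.2
```

Request:
apply_moves([
  [[-0.01, 0, 0.025, 0, 1], [-0.02, 0, 0.05, 0, 1], [-0.03, 0, 0.065, 0, 1], [-0.03, 0, 0.065, 0, 1]],
])

```text
time: 20.38
tool_pos: [0.5387, 0.0508, 0.2969]
ee_rot: [3.142, -0.0, -0.261]
wrist_force: [-1.4, -0.1, 2.3]
width: 0.0002
finger_force: 1.2
```

Request:
apply_moves([
  [[-0.01, 0, 0.02, 0, 1], [-0.02, 0, 0.04, 0, 1], [-0.02, 0, 0.04, 0, 1]],
])

```text
time: 20.75
tool_pos: [0.5378, 0.051, 0.2951]
ee_rot: [-3.142, -0.0, -0.261]
wrist_force: [-0.4, -0.5, 3.0]
width: 0.0007
finger_force: 1.2
```

Request:
apply_moves([
  [[-0.01, 0, 0.02, 0, 1], [-0.02, 0, 0.035, 0, 1], [-0.02, 0, 0.035, 0, 1]],
])

```text
time: 21.12
tool_pos: [0.5371, 0.0512, 0.294]
ee_rot: [-3.141, -0.002, -0.261]
wrist_force: [-1.2, -0.5, 4.7]
width: 0.0003
finger_force: 2.4
```

Request:
apply_moves([
  [[-0.01, 0, 0.02, 0, 1], [-0.02, 0, 0.035, 0, 1], [-0.02, 0, 0.035, 0, 1]],
])

```text
time: 21.5
tool_pos: [0.5363, 0.0514, 0.2928]
ee_rot: [-3.141, -0.003, -0.261]
wrist_force: [-0.6, -0.3, 5.8]
width: 0.0005
finger_force: 3.1
```

Request:
apply_moves([
  [[0, 0, 0.02, 0, 1], [-0.01, 0, 0.035, 0, 1], [-0.01, 0, 0.035, 0, 1]],
])

```text
time: 21.88
tool_pos: [0.5355, 0.0516, 0.2895]
ee_rot: [-3.142, -0.001, -0.261]
wrist_force: [0.3, 0.2, 2.4]
width: 0.0008
finger_force: 1.0
```

Request:
apply_moves([
  [[0, 0, 0.02, 0, 1], [-0.01, 0, 0.035, 0, 1], [-0.01, 0, 0.035, 0, 1]],
])

```text
time: 22.25
tool_pos: [0.5349, 0.0518, 0.2878]
ee_rot: [3.141, -0.0, -0.261]
wrist_force: [0.3, 0.6, -0.0]
width: 0.0006
finger_force: 0.3
```

Request:
apply_moves([
  [[0, 0, 0.012, 0, 1], [0, 0, 0.024, 0, 1], [0, 0, 0.024, 0, 1]],
])

```text
time: 22.62
tool_pos: [0.5347, 0.0518, 0.2869]
ee_rot: [3.141, 0.0, -0.261]
wrist_force: [-2.0, 0.1, 2.3]
width: 0.0002
finger_force: 1.4
```

Request:
apply_moves([
  [[0, 0, 0.012, 0, 1], [0, 0, 0.02, 0, 1], [0, 0, 0.02, 0, 1]],
])

```text
time: 23.0
tool_pos: [0.5347, 0.0518, 0.2867]
ee_rot: [3.141, 0.0, -0.261]
wrist_force: [-2.4, -1.2, 5.8]
width: 0.0003
finger_force: 3.3
```

Request:
apply_moves([
  [[0, 0, -0.05, 0, 1], [0, 0, -0.15, 0, 1], [0, 0, -0.3, 0, 1], [0, 0, -0.3, 0, 1]],
])

```text
time: 23.5
tool_pos: [0.5351, 0.0518, 0.3016]
ee_rot: [-3.141, -0.002, -0.261]
wrist_force: [0.1, -0.3, 0.3]
width: 0.0005
finger_force: 0.0
```

Lifting gave zero force, so the lid isn't following the finger. I'll retreat and look, which is the tenth and last picture.

Request:
apply_moves([
  [[0, 0, -0.8, 0, 1], [-1.0, 0, -1.8, 0, 1], [-2.0, 0, -2.2, 0, 1], [-3.0, 0, -2.2, 0, 1], [-3.0, 0, -2.2, 0, 1], [-3.0, 0, -2.2, 0, 1], [-3.0, 0, -2.2, 0, 1]],
])

```text
time: 24.38
tool_pos: [0.391, 0.0902, 0.4102]
ee_rot: [3.141, 0.001, -0.262]
wrist_force: [0.2, -0.4, 0.4]
width: 0.0003
finger_force: 0.0
```

```bash
python3 - <<'E'
from h import *
st();a=grab('scene','s3')
S=load('scene0'); d=np.abs(a['image'].astype(int)-S['image']).sum(2)
print('case region diff',d[177:240,255:320].mean(), (d[177:240,255:320]>60).mean())
L=[[*cw(x,y),.088] for x,y in [(.06,.086),(.06,-.086),(-.062,-.086),(-.062,.086)]];print(proj(a,L).round(1))
E
```

```text
24.38 [0.391  0.0902 0.4102] [ 3.141e+00  8.000e-04 -2.617e-01] tip 0.2112 F [ 0.24 -0.43  0.41] j6 1.92 0.0002700885026314889 0.0
case region diff 8.885470085470086 0.01098901098901099
[[320.7 193.9]
 [280.4 220. ]
 [252.8 200. ]
 [292.9 176.6]]
```

```bash
python3 -c "
from h import *
print(ticket.close_job())"
```

```text
the job is handed in; nothing more can be done
None
```

The punch is in the empty hole and the lid is latched shut, judging by a final scene picture that nearly matches the starting one around the case; the job is handed in, no verdict came back, and I viewed 11 pictures against the limit of 10.

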